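Put the biscuit cutters away in their graduated block

ROBOT

A 6-joint arm with a two-finger parallel gripper is mounted at the origin on a cart in front of the work surface, level with it; the furniture and walls round the work are solid. World frame = base frame: x ahead of the robot, y to its left, z up, the work surface at z = 0. Lengths are in m, angles in rad, forces in N, time in s.
With the tool pointing down it reaches from about 0.375 to 0.9 m from the base axis. Payload 3.1 kg.
Tool frame: the origin (TCP) lies between the finger pads; the fingertips stand manip.finger_overhang ahead of it and the grasp point (between the pads) lies 5 mm behind it (manip.finger_overhang is the distance from the TCP to the fingertips, in m); z points along the fingers, y is the line along which they close (so a half turn about z gives the same grasp; the last joint's range is limited). The gripper opens to 85 mm and grips with 20 to 120 N. Pads are 22 mm wide; open, the fingers measure 114 mm over their backs; the gripper's body (76 mm by 85 mm) begins 54 mm behind the grasp point. The pads swing forward as they close: fully open they stand 13 mm farther back than shut.
Start: joints at [0.961, 0.527, 1.433, -0, 1.181, -0.178], TCP at [0.262, 0.568, 0.245] pointing down, gripper open.
Joint ranges: [-3.08, 3.08], [-0.75, 2.2], [0.22, 2.44], [-1.43, 4.57], [0, 2.65], [-2.85, 2.85]. Speed limits (rad/s): [2.79, 2.79, 3.14, 3.14, 3.14, 3.14].

INTERFACE

Orientations are given as a unit quaternion [x, y, z, w].
In Python, from station import manip gives the robot as it stands.
- The arm moves only by the tool drive_tool, never from a script. Its argument "plan" is a list of rows, each a list of 7 numbers: the shift along the tool's x, y, z in m, then the turn, a rotation vector about the tool's x, y, z in degrees, then the opening, from -1 (shut) to 1 (fully open). In form: [[x, y, z, wx, wy, wz, gripper], ...]. A call has 1 to 10 rows; each row shifts and turns the commanded pose from where the row before left it, along the tool's axes as they then stand; what a row does not reach is not made up. A row lasts 1/10 s, in which the tool goes at most 50 mm and 8.59 degrees, less where a joint would pass 70% of its speed; a pose out of reach is approached as far as the arm can. A call is refused whole if a number of a shift passes 0.05 or a number of a turn 8.59, either way. A call with a gripper value outside its range is refused whole. The fingers move at their own pace and stop on an object; "newtons" is the grip in N (left out, the last holds). Time passes only in rows, so rows that do not move let the fingers close. It gives the time, the measured TCP pose, the force, the opening and the grip force at its end, in the units of the state.
- manip.sense(): the state, without advancing time (a new reading comes with each control period).
- manip.snapshot(name): name is "scene" or "side" or "wrist"; returns a dict with "image" (400x640x3 uint8, red, green, blue), "z_map" (400x640 float32, m along the optical axis (not along the pixel's ray), 0 where there is no reading), "fov_y" (degrees; the focal length in pixels is half the picture's height over the tangent of half this angle, whatever the lens; pixels are square), "cx", "cy" (the principal point, pixels), "extrinsics" (4x4, takes a point from camera to world coordinates); the wrist camera has in their place "mount" (4x4, takes a point from camera to tool coordinates, whose origin is the TCP and whose axes are the flange's). Camera axes: x right, y up, looking along -z (the intrinsics and any distortion apply to the point x, -y, -z); pixel columns grow to the right and rows downward; lengths in m; the calibration is good to about 2 mm. A picture is of the moment at which its call begins: read the wrist's pose just before it.
- manip.sign_off(): hands the job in; it is judged then, once.
The state is a dict: "t": time; "q": joint angles; "qd": joint speeds; "tau": joint torques, N m; "tcp_pos": TCP position; "tool_rot": TCP orientation; "force": force on the tool from outside, world axes, zero at the start; "ft_torque": the same for the moment, N m; "finger_gap": opening from 0.0 (shut) to 1.0 (fully open); "gripper_force": force on a finger pad.
Only numpy, scipy, OpenCV 4.12 (cv2) and the standard library are available. Lean on these libraries where they do the work, as an engineer would, in place of code of your own. Each camera call takes 0.05 s, during which the arm holds its last target. There are 200 camera calls.

TASK

The four round biscuit cutters have been left on the marble pastry slab. Put them back in their wooden storage block in order of size, each standing upright and fully down in the well that fits it, and leave the mug and the salt shaker where they are.

Things in the scene. Friction and masses are not known exactly. Their poses are not given: they have to be found in the camera images.
- cutter_26: the smallest of four round biscuit cutters: closed steel drum 26 mm wide (foot 22 mm, tapering in over the lowest 5 mm), 28 mm high, with a wooden grip in the middle of its top, 21 mm wide, straight from 40 to 55 mm above the foot; 62 mm high in all, 0.04 to 0.15 kg. Origin: centre of the foot, z up. Starts on a 12 mm marble slab. Grasp the grip, fingertips just over the drum.
- cutter_44: the second smallest of four round biscuit cutters: closed steel drum 44 mm wide (foot 40 mm, tapering in over the lowest 5 mm), 28 mm high, with a wooden grip in the middle of its top, 21 mm wide, straight from 40 to 55 mm above the foot; 62 mm high in all, 0.04 to 0.15 kg. Origin: centre of the foot, z up. Starts on a 12 mm marble slab. Grasp the grip, fingertips just over the drum.
- cutter_62: the second largest of four round biscuit cutters: closed steel drum 62 mm wide (foot 58 mm, tapering in over the lowest 5 mm), 28 mm high, with a wooden grip in the middle of its top, 21 mm wide, straight from 40 to 55 mm above the foot; 62 mm high in all, 0.04 to 0.15 kg. Origin: centre of the foot, z up. Starts on a 12 mm marble slab. Grasp the grip, fingertips just over the drum.
- cutter_80: the largest of four round biscuit cutters: closed steel drum 80 mm wide (foot 76 mm, tapering in over the lowest 5 mm), 28 mm high, with a wooden grip in the middle of its top, 21 mm wide, straight from 40 to 55 mm above the foot; 62 mm high in all, 0.04 to 0.15 kg. Origin: centre of the foot, z up. Starts on a 12 mm marble slab. Grasp the grip, fingertips just over the drum.
- well_26: well for the smallest cutter in the fixed wooden block: round hole 42 mm wide (8 mm play all round the cutter) with straight walls. Origin: centre of its cork floor, 10 mm above the worktop, 14 mm under the block's top; z up, y along the row of wells from smallest to largest. Block 118 mm wide, 312 mm long.
- well_44: well for the second smallest cutter in the fixed wooden block: round hole 60 mm wide (8 mm play all round the cutter) with straight walls. Origin: centre of its cork floor, 10 mm above the worktop, 14 mm under the block's top; z up, y along the row of wells from smallest to largest. Block 118 mm wide, 312 mm long.
- well_62: well for the second largest cutter in the fixed wooden block: round hole 78 mm wide (8 mm play all round the cutter) with straight walls. Origin: centre of its cork floor, 10 mm above the worktop, 14 mm under the block's top; z up, y along the row of wells from smallest to largest. Block 118 mm wide, 312 mm long.
- well_80: well for the largest cutter in the fixed wooden block: round hole 96 mm wide (8 mm play all round the cutter) with straight walls. Origin: centre of its cork floor, 10 mm above the worktop, 14 mm under the block's top; z up, y along the row of wells from smallest to largest. Block 118 mm wide, 312 mm long.
- mug: striped mug, 86 mm wide, 90 mm high, standing behind the work; a bystander. Origin: centre of the foot.
- salt_shaker: salt shaker, 44 mm wide, 90 mm high, standing behind the work; a bystander. Origin: centre of the foot.
Not all that is in view belongs to the job. Leave any purple look-alike of the cutter_44 alone.

How it is judged:
At the end, for the whole second after the job is handed in: Every cutter stands in its own well: within 12 mm of the well's centre, its foot on the cork (less than 4 mm above it), upright within 0.1 rad and at rest (horizontal distance between cutter_26 and well_26 below 0.012 m and z of cutter_26 in the frame of well_26 below 0.004 m and angle between each of cutter_26, cutter_44, cutter_62, cutter_80's own z axis and vertical below 0.1 rad and linear speed of each of cutter_26, cutter_44, cutter_62, cutter_80 below 0.02 m/s and horizontal distance between cutter_44 and well_44 below 0.012 m and z of cutter_44 in the frame of well_44 below 0.004 m and horizontal distance between cutter_62 and well_62 below 0.012 m and z of cutter_62 in the frame of well_62 below 0.004 m and horizontal distance between cutter_80 and well_80 below 0.012 m and z of cutter_80 in the frame of well_80 below 0.004 m); the robot touches nothing.
It fails at once if the mug is pushed more than 25 mm or tipped (distance of mug from where it was at the start of the episode above 0.025 m or angle between mug's own z axis and vertical above 0.3 rad).
It fails at once if the salt shaker is pushed more than 25 mm or tipped (distance of salt_shaker from where it was at the start of the episode above 0.025 m or angle between salt_shaker's own z axis and vertical above 0.3 rad).
It also fails if it takes over 106 s, if anything falls off the work surface, if the arm or the gripper's body presses on something with over 40 N, if the wrist force passes 120 N, or if a joint passes its speed limit or range.

## Working session

There is one attempt and no reset: what is moved stays moved. The work goes in short steps, Python scripts to look and compute and a tool call to move; the robot and the scene stay as the last step left them, time stands still between calls to the robot, and variables do not carry over. Pictures are saved under pics/ and viewed, at most 14 in all, crops included, and the job is handed in when it is done.

Besides the shell and the picture viewer there is one more tool, called in YAML: its name, and indented under it one key for each argument. drive_tool: Moves the arm, as the interface text tells. Its arguments: {"type":"object","properties":{"plan":{"type":"array"},"newtons":{"type":"number"}},"required":["plan"]}

```bash
mkdir -p pics; cat > h.py <<'E'
import numpy as np, cv2
from station import manip
def snap(n,save=None):
    s=manip.snapshot(n)
    if save: cv2.imwrite('pics/'+save,s['image'][:,:,::-1])
    return s
E
python3 - <<'E'
from h import *
print(manip.sense(), manip.finger_overhang)
for n in('scene','side'):
    s=snap(n,n+'1.png'); print(n,s['fov_y'],s['cx'],s['cy'],np.round(s['extrinsics'],3).tolist(),[k for k in s])
E
```

```text
{'t': 0.0, 'q': array([ 9.60493970e-01,  5.28490418e-01,  1.43387789e+00,  1.34052652e-05,
        1.18141192e+00, -1.78526673e-01]), 'qd': array([-0.00090712, -0.00027932,  0.00101126, -0.00117935,  0.00091343,
       -0.00183382]), 'tau': array([ 7.37724531e-04, -4.42344439e+01, -1.78028584e+01, -5.87301088e-05,
        8.47988413e-03,  9.95794124e-06]), 'tcp_pos': array([0.26114368, 0.56708342, 0.24432646]), 'tool_rot': array([ 2.14217109e-01,  9.76785460e-01, -1.00742234e-03, -4.26027673e-04]), 'force': array([-0.40257272,  0.44258732, -0.02122266]), 'ft_torque': array([-0.07801763,  0.01958223, -0.00370175]), 'gripper_force': 0.0, 'finger_gap': 1.0070623578592683} 0.014
scene 53.275911401783254 323.8675011613774 192.99289743227288 [[0.681, 0.415, -0.604, -0.093], [-0.732, 0.409, -0.544, -0.54], [0.021, 0.813, 0.582, 0.677], [0.0, 0.0, 0.0, 1.0]] ['image', 'z_map', 'fov_y', 'cx', 'cy', 'extrinsics']
side 49.905338767463576 316.11458774390746 199.88138635152882 [[-0.972, 0.101, -0.214, 0.343], [-0.237, -0.46, 0.856, 0.93], [-0.012, 0.882, 0.471, 0.54], [0.0, 0.0, 0.0, 1.0]] ['image', 'z_map', 'fov_y', 'cx', 'cy', 'extrinsics']
```

View pics/scene1.png

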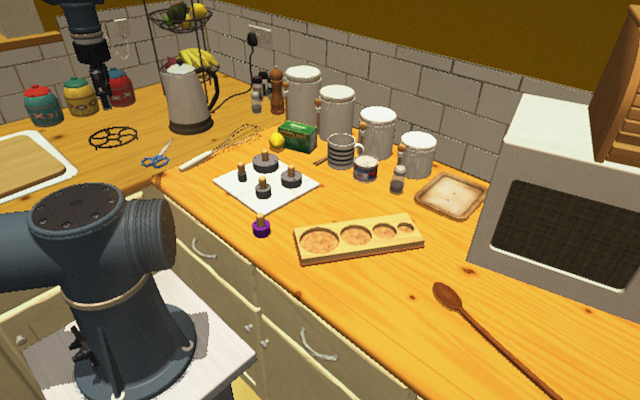

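View pics/side1.png

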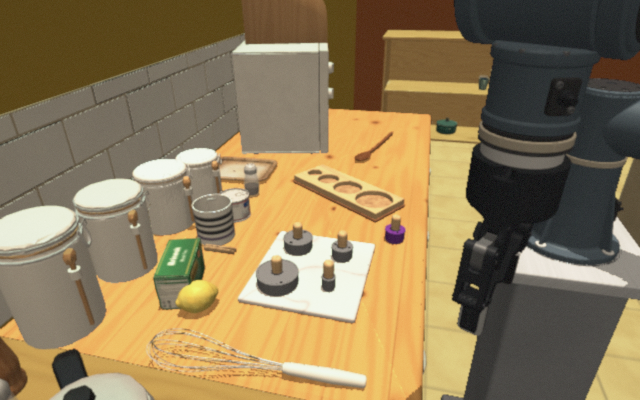

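Scene view: the cutters on the slab are 80 at (265,160), 62 at (290,176), 44 at (263,186) and 26 at (241,172). The wells are 80 at (320,241), 62 at (355,235), 44 at (384,231) and 26 at (405,228). 
Possible mix-ups: the purple look-alike at (261,228) could pass for cutter_44 at (263,186). The salt shaker (398,180) and the pot (365,168) are not cutters. I choose the grey one on the slab.
Side view: 80 at (277,278), 62 at (298,242), 44 at (342,250), 26 at (328,280), and purple at (395,232).

```bash
cat >> h.py <<'E'
def f_of(s): return 200/np.tan(np.radians(s['fov_y']/2))
def cloud(s,T=None):
    T=s['extrinsics'] if T is None else T
    v,u=np.mgrid[:400,:640]; z=s['z_map']; f=f_of(s)
    P=np.stack([(u-s['cx'])/f*z,-(v-s['cy'])/f*z,-z,np.ones_like(z)],-1)@T.T
    P=P[...,:3]; P[z<=0]=np.nan; return P
def ray(s,uv,h,T=None):
    T=s['extrinsics'] if T is None else T
    uv=np.atleast_2d(uv).astype(float); f=f_of(s)
    d=np.stack([(uv[:,0]-s['cx'])/f,-(uv[:,1]-s['cy'])/f,-np.ones(len(uv))],-1)@T[:3,:3].T
    o=T[:3,3]; return o+d*((h-o[2])/d[:,2])[:,None]
E
python3 - <<'E'
from h import *
for n,roi in(('scene',(205,140,330,240)),('side',(240,215,410,320))):
    s=snap(n); P=cloud(s)
    a,b,c,d=roi; m=np.zeros((400,640),np.uint8); m[b:d,a:c]=((P[...,2]>0.058)&(P[...,2]<0.09))[b:d,a:c]
    print(n)
    k,l,st,ce=cv2.connectedComponentsWithStats(m)
    for i in range(1,k):
        if st[i,4]>8: q=P[l==i]; print('grip',ce[i].round(),st[i,4],q.mean(0).round(4),((q.min(0)+q.max(0))/2).round(4),q[:,2].max().round(4))
    # steel/wells
    for nm,lo,hi,r in(('drumtop',.034,.046,roi),('cork',.004,.017,(290,210,430,265) if n=='scene' else (290,160,405,220))):
        a,b,c,d=r; m[:]=0; m[b:d,a:c]=((P[...,2]>lo)&(P[...,2]<hi))[b:d,a:c]
        k,l,st,ce=cv2.connectedComponentsWithStats(m)
        for i in range(1,k):
            if st[i,4]>15: q=P[l==i]; print(nm,ce[i].round(),st[i,4],q.mean(0).round(4),(q.max(0)-q.min(0)).round(4))
    mm=(P[...,2]>.02)&(P[...,2]<.03); a,b,c,d=(290,210,430,265) if n=='scene' else (290,160,405,220)
    z=np.zeros_like(mm); z[b:d,a:c]=1; q=P[mm&z]; print('block',len(q),q[:,2].mean(),cv2.minAreaRect(q[:,:2].astype(np.float32)))
    if n=='scene':
        im=s['image'][130:270,200:440]; cv2.imwrite('pics/crop1.png',cv2.resize(im,None,fx=3.3,fy=3.3,interpolation=cv2.INTER_CUBIC)[:,:,::-1])
E
```

```text
scene
grip [328. 144.] 29 [0.7348 0.1936 0.0736] [0.7425 0.197  0.0734] 0.0888
grip [264. 151.] 35 [0.5725 0.3106 0.0666] [0.5737 0.3129 0.0655] 0.0726
grip [240. 164.] 42 [0.4751 0.3028 0.0666] [0.4759 0.3047 0.0657] 0.0726
grip [290. 167.] 42 [0.5668 0.1881 0.0668] [0.568  0.1892 0.066 ] 0.0737
grip [262. 179.] 46 [0.4694 0.1992 0.0667] [0.471  0.2014 0.0655] 0.0728
grip [260. 214.] 22 [0.3727 0.0918 0.0596] [0.3732 0.0919 0.0597] 0.0614
drumtop [276. 141.] 24 [0.6796 0.3783 0.0378] [0.0319 0.0262 0.0075]
drumtop [303. 141.] 55 [0.7387 0.3085 0.0393] [0.0515 0.0571 0.0118]
drumtop [265. 160.] 263 [0.5715 0.3095 0.0381] [0.0825 0.0832 0.0119]
drumtop [290. 176.] 189 [0.5654 0.1866 0.0383] [0.0653 0.0624 0.0111]
drumtop [241. 172.] 36 [0.4743 0.3011 0.0392] [0.0296 0.0237 0.0111]
drumtop [262. 188.] 112 [0.4681 0.1971 0.0387] [0.0441 0.0441 0.0116]
drumtop [260. 221.] 28 [0.3683 0.0866 0.0402] [0.0186 0.0133 0.0112]
cork [405. 227.] 118 [ 0.6346 -0.1681  0.0098] [0.032  0.0353 0.0106]
cork [355. 235.] 478 [ 0.5237 -0.0934  0.009 ] [0.071  0.0707 0.0122]
cork [384. 231.] 258 [ 0.5868 
[... 823 characters left out ...]
117]
drumtop [342. 248.] 218 [0.47   0.212  0.0406] [0.0443 0.0458 0.0119]
drumtop [277. 274.] 873 [0.5721 0.3238 0.0408] [0.0806 0.0816 0.0119]
drumtop [329. 279.] 99 [0.4755 0.3154 0.0402] [0.0263 0.0242 0.0115]
cork [315. 173.] 32 [ 0.6264 -0.1891  0.0134] [0.0347 0.0162 0.007 ]
cork [328. 179.] 104 [ 0.5791 -0.1582  0.0122] [0.0541 0.0348 0.008 ]
cork [350. 202.] 558 [ 0.5011 -0.0399  0.0103] [0.316  0.1729 0.013 ]
cork [348. 188.] 221 [ 0.5159 -0.1166  0.0119] [0.0727 0.0571 0.0077]
cork [374. 200.] 425 [ 0.4372 -0.0627  0.0117] [0.0926 0.0778 0.009 ]
block 1416 0.024536423145125486 ((0.5186070799827576, -0.10145872831344604), (0.1187327429652214, 0.31124675273895264), 56.1518440246582)
```

View pics/crop1.png

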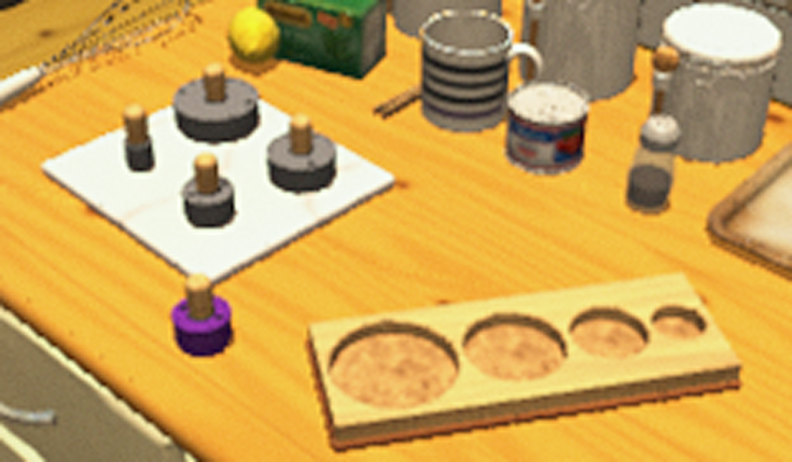

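The crop confirms four grey cutters on the slab, and the purple one off it at crop (202,320). I keep the present yaw, since the closing line runs nearly across the row. I'll go over the slab for one wrist check.

drive_tool:
  plan:
    - [-0.036, -0.017, 0, 0, 0, 0, 1]
    - [-0.036, -0.017, 0, 0, 0, 0, 1]
    - [-0.036, -0.017, 0, 0, 0, 0, 1]
    - [-0.036, -0.017, 0, 0, 0, 0, 1]
    - [-0.036, -0.017, 0, 0, 0, 0, 1]
    - [-0.036, -0.017, 0, 0, 0, 0, 1]
    - [-0.036, -0.017, 0, 0, 0, 0, 1]
    - [-0.036, -0.017, 0, 0, 0, 0, 1]
    - [-0.036, -0.017, 0, 0, 0, 0, 1]
    - [-0.036, -0.017, 0, 0, 0, 0, 1]
  newtons: 40

```text
t: 1.2
tcp_pos: [0.5181, 0.2612, 0.2452]
tool_rot: [0.214, 0.977, -0.0, -0.0]
force: [0.5, 0.1, -0.2]
finger_gap: 0.999
gripper_force: 0.0
```

drive_tool:
  plan:
    - [0, 0, 0, 0, 0, 0, 1]
    - [0, 0, 0, 0, 0, 0, 1]

```text
t: 1.4
tcp_pos: [0.5176, 0.2617, 0.245]
tool_rot: [0.215, 0.977, -0.0, -0.001]
force: [-0.0, -0.1, 0.5]
finger_gap: 1.0
gripper_force: 0.0
```

```bash
cat >> h.py <<'E'
from scipy.spatial.transform import Rotation as Ro
def Ttool():
    st=manip.sense(); T=np.eye(4); T[:3,:3]=Ro.from_quat(st['tool_rot']).as_matrix(); T[:3,3]=st['tcp_pos']; return T
def wrist(save=None):
    T=Ttool(); s=snap('wrist',save); return s,T@s['mount']
def go(*targets):
    T=Ttool(); R=T[:3,:3]; p=T[:3,3]
    print('tcp',p.round(4),'rotvec err deg',np.degrees(Ro.from_matrix(R.T@Rref).as_rotvec()).round(2))
    for t in targets:
        d=R.T@(np.array(t)-p); print('to',np.round(t,4),'tool d',d.round(4),'rows>=%.1f'%(np.abs(d).max()/.04)); p=np.array(t)
Rref=Ro.from_quat([.2142,.9768,0,0]).as_matrix()
C={26:(.4768,.3076),44:(.4710,.2044),62:(.5685,.1926),80:(.5741,.3157)}
W={26:(.6255,-.1737),44:(.5771,-.1413),62:(.5138,-.0989),80:(.4355,-.0466)}
E
python3 - <<'E'
from h import *
s,T=wrist('w1.png'); print(T.round(3).tolist(), manip.sense()['t'])
P=cloud(s,T)
for h,nm,lo,hi in((.074,'grip',.06,.09),(.04,'drum',.032,.047)):
    m=((P[...,2]>lo)&(P[...,2]<hi)).astype(np.uint8)
    k,l,st,ce=cv2.connectedComponentsWithStats(m)
    for i in range(1,k):
        if st[i,4]>60: q=P[l==i]; c,r=cv2.minEnclosingCircle(q[:,:2].astype(np.float32)); print(nm,ce[i].round(),q.mean(0).round(4),np.round(c,4),round(r,4))
go((*C[80],.13))
E
```

```text
[[0.42, -0.862, -0.284, 0.445], [0.908, 0.399, 0.131, 0.296], [0.001, -0.313, 0.95, 0.373], [0.0, 0.0, 0.0, 1.0]] 1.45
grip [108. 123.] [0.3738 0.0948 0.0612] [0.3738 0.0951] 0.0087
grip [347. 130.] [0.4785 0.3072 0.0716] [0.4792 0.3075] 0.0104
grip [252. 167.] [0.4726 0.2059 0.071 ] [0.4731 0.2041] 0.0105
grip [389. 210.] [0.574  0.3149 0.0706] [0.5761 0.3151] 0.0102
grip [285. 250.] [0.5687 0.1942 0.0704] [0.5705 0.1926] 0.0106
grip [499. 303.] [0.7331 0.3895 0.0733] [0.7428 0.3895] 0.0388
grip [605. 347.] [0.8481 0.4897 0.0752] [0.8625 0.4984] 0.0413
grip [422. 335.] [0.7433 0.2929 0.0692] [0.7448 0.2938] 0.006
grip [337. 356.] [0.7332 0.1844 0.0653] [0.7423 0.1836] 0.0295
grip [491. 391.] [0.8533 0.3444 0.0794] [0.8586 0.3422] 0.0244
drum [127. 121.] [0.3762 0.1015 0.0404] [0.3748 0.0965] 0.01
drum [342. 123.] [0.4736 0.3057 0.0402] [0.4792 0.3073] 0.0138
drum [565. 138.] [0.5895 0.5185 0.0393] [0.5882 0.518 ] 0.0264
drum [557. 145.] [0.5928 0.5087 0.0396] [0.5934 0.5088] 0.0249
drum [587. 161.] [0.6249 0.5354 0.0403] [0.6254 0.533 ] 0.0443
drum [259. 160.] [0.4719 0.2072 0.0398] [0.4733 0.2038] 0.0228
drum [553. 177.] [0.6272 0.4971 0.0404] [0.6291 0.4993] 0.0411
drum [384. 201.] [0.574  0.3155 0.0396] [0.5767 0.3154] 0.0411
drum [288. 237.] [0.5677 0.1948 0.0395] [0.5712 0.1924] 0.032
drum [582. 231.] [0.7083 0.5164 0.038 ] [0.7001 0.5189] 0.0212
drum [475. 258.] [0.6882 0.3895 0.0404] [0.7057 0.3922] 0.0377
drum [584. 326.] [0.849  0.4939 0.0398] [0.8611 0.5003] 0.0389
drum [339. 344.] [0.7394 0.1862 0.0395] [0.7631 0.1777] 0.0416
tcp [0.5169 0.2625 0.245 ] rotvec err deg [-0.02 -0.07 -0.05]
to [0.5741 0.3157 0.13  ] tool d [-0.0298  0.0723  0.1149] rows>=2.9
```

View pics/w1.png

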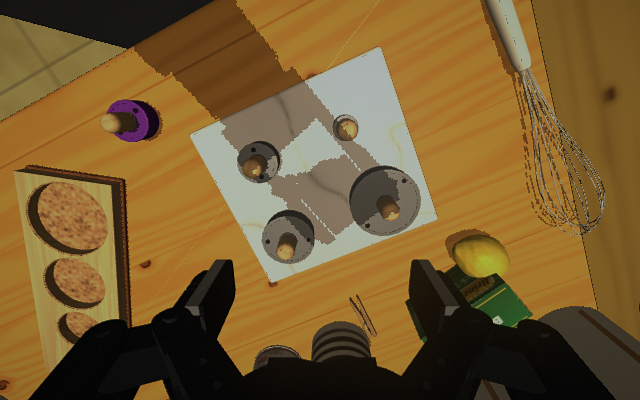

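The wrist view agrees within 2 mm: 80 at (390,205), 62 at (287,240), 44 at (258,162), 26 at (345,127), purple at (130,120). I'll take the 80 first.

drive_tool:
  plan:
    - [-0.01, 0.024, 0.03, 0, 0, 0, 0.6]
    - [-0.01, 0.024, 0.04, 0, 0, 0, 0.6]
    - [-0.011, 0.0245, 0.045, 0, 0, 0, 0.6]
    - [0, 0, 0, 0, 0, 0, 0.6]
    - [0, 0, 0.02, 0, 0, 0, 0.4]
    - [0, 0, 0.02, 0, 0, 0, 0.4]
    - [0, 0, 0, 0, 0, 0, 0.4]

```text
t: 2.15
tcp_pos: [0.5719, 0.315, 0.091]
tool_rot: [0.213, 0.977, -0.001, -0.002]
force: [-0.6, -0.7, -0.1]
finger_gap: 0.7
gripper_force: 0.0
```

```bash
sed -i 's/^C=.*/C={26:(.4782,.3075),44:(.4722,.2042),62:(.5697,.1925),80:(.5754,.3153)}/' h.py; python3 - <<'E'
from h import *
go((*C[80],.060))
E
```

```text
tcp [0.5719 0.315  0.091 ] rotvec err deg [-0.21 -0.23  0.1 ]
to [0.5754 0.3153 0.06  ] tool d [-0.0032  0.0019  0.0309] rows>=0.8
```

drive_tool:
  plan:
    - [-0.002, 0.001, 0.015, 0, 0, 0, 0.4]
    - [0, 0, 0.015, 0, 0, 0, 0.4]
    - [0, 0, 0, 0, 0, 0, 0.4]
    - [0, 0, 0, 0, 0, 0, -0.6]
    - [0, 0, 0, 0, 0, 0, -1]
    - [0, 0, 0, 0, 0, 0, -1]
    - [0, 0, 0, 0, 0, 0, -1]
    - [0, 0, 0, 0, 0, 0, -1]

```text
t: 2.95
tcp_pos: [0.5777, 0.3148, 0.0632]
tool_rot: [0.214, 0.977, 0.0, 0.001]
force: [-0.2, 0.9, 2.7]
finger_gap: 0.229
gripper_force: 39.4
```

drive_tool:
  plan:
    - [0, 0, -0.02, 0, 0, 0, -1]
    - [0, 0, -0.03, 0, 0, 0, -1]
    - [0, 0, -0.04, 0, 0, 0, -1]
    - [0, 0, -0.02, 0, 0, 0, -1]
    - [0, 0, 0, 0, 0, 0, -1]

```text
t: 3.45
tcp_pos: [0.5792, 0.3155, 0.176]
tool_rot: [0.214, 0.977, 0.002, 0.003]
force: [-0.3, 0.2, -1.1]
finger_gap: 0.233
gripper_force: 39.2
```

```bash
python3 - <<'E'
from h import *
print(manip.sense()['finger_gap'],manip.sense()['force'])
go((*W[80],.17),(*W[80],.08))
s,T=wrist('w2.png')
E
```

```text
0.23305122088267097 [-0.32368499  0.1536961  -1.06684631]
tcp [0.5792 0.3155 0.176 ] rotvec err deg [ 0.3   0.31 -0.  ]
to [ 0.4355 -0.0466  0.17  ] tool d [-0.021 -0.389  0.004] rows>=9.7
to [ 0.4355 -0.0466  0.08  ] tool d [ 0.0005 -0.0005  0.09  ] rows>=2.2
```

View pics/w2.png

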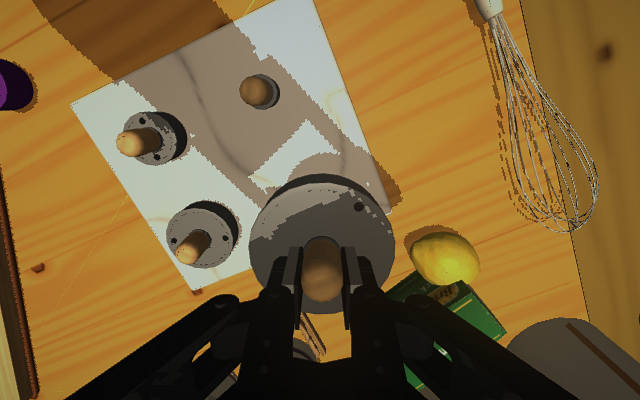

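The cutter is held upright, drum centre about (322,240), clear of the slab. I'll carry it to well_80.

drive_tool:
  plan:
    - [-0.001, -0.019, 0, 0, 0, 0, -1]
    - [-0.002, -0.03, 0, 0, 0, 0, -1]
    - [-0.002, -0.035, 0, 0, 0, 0, -1]
    - [-0.002, -0.04, 0, 0, 0, 0, -1]
    - [-0.002, -0.04, 0, 0, 0, 0, -1]
    - [-0.002, -0.04, 0, 0, 0, 0, -1]
    - [-0.002, -0.04, 0, 0, 0, 0, -1]
    - [-0.002, -0.04, 0, 0, 0, 0, -1]
    - [-0.002, -0.035, 0, 0, 0, 0, -1]
    - [-0.002, -0.03, 0, 0, 0, 0, -1]

```text
t: 4.5
tcp_pos: [0.4459, -0.0112, 0.1707]
tool_rot: [0.215, 0.977, 0.0, -0.002]
force: [0.1, 0.3, -1.2]
finger_gap: 0.232
gripper_force: 39.3
```

drive_tool:
  plan:
    - [-0.001, -0.025, 0, 0, 0, 0, -1]
    - [-0.001, -0.015, 0, 0, 0, 0, -1]
    - [0, 0, 0, 0, 0, 0, -1]
    - [0, 0, 0, 0, 0, 0, -1]

```text
t: 4.9
tcp_pos: [0.4326, -0.047, 0.1713]
tool_rot: [0.215, 0.977, 0.0, -0.001]
force: [-0.1, -0.2, -0.9]
finger_gap: 0.231
gripper_force: 39.3
```

```bash
cat > wells.py <<'E'
from h import *
import sys
# wells seen by wrist camera: rim estimate from points at cork height, and block top
s,T=wrist(sys.argv[1]); P=cloud(s,T); z=P[...,2]
m=((z>-.01)&(z<.018)&(np.hypot(P[...,0]-.52,P[...,1]+.10)<.2)).astype(np.uint8)
q=P[(z>.019)&(z<.03)&(np.hypot(P[...,0]-.52,P[...,1]+.10)<.18)]; print('block',np.median(q[:,2]),cv2.minAreaRect(q[:,:2].astype(np.float32)))
k,l,st,ce=cv2.connectedComponentsWithStats(m)
for i in range(1,k):
    if 300<st[i,4]<20000:
        cs,_=cv2.findContours((l==i).astype(np.uint8),cv2.RETR_EXTERNAL,cv2.CHAIN_APPROX_NONE)
        r=ray(s,cs[0][:,0],.024,T)[:,:2].astype(np.float32); c,rad=cv2.minEnclosingCircle(r); print(ce[i].round(),st[i,4],np.round(c,4),round(rad,4),q.shape)
E
python3 wells.py w3.png; python3 -c "
from h import *
go((*W[80],.175),(*W[80],.08))"
```

```text
block 0.023418168597863692 ((0.49814313650131226, -0.08735693246126175), (0.11227516084909439, 0.25207939743995667), 56.189186096191406)
[325. 166.] 2295 [ 0.4342 -0.0453] 0.0468 (4572, 3)
[308. 337.] 1022 [ 0.5756 -0.138 ] 0.028 (4572, 3)
tcp [ 0.4329 -0.0468  0.1715] rotvec err deg [ 0.01 -0.13 -0.01]
to [ 0.4355 -0.0466  0.175 ] tool d [-0.0023  0.0012 -0.0035] rows>=0.1
to [ 0.4355 -0.0466  0.08  ] tool d [-0.0002 -0.      0.095 ] rows>=2.4
```

View pics/w3.png

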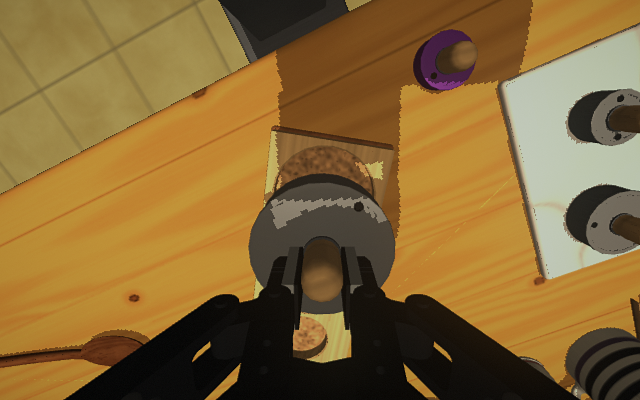

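The drum sits over the cork of well_80 (cork seen at (325,166) past the drum). The well is within 2 mm of my estimate, so I lower.

drive_tool:
  plan:
    - [-0.001, 0.001, 0.03, 0, 0, 0, -1]
    - [-0.001, 0, 0.03, 0, 0, 0, -1]
    - [0, 0, 0.02, 0, 0, 0, -1]
    - [0, 0, 0.015, 0, 0, 0, -1]
    - [0, 0, 0, 0, 0, 0, -1]
    - [0, 0, 0, 0, 0, 0, -1]

```text
t: 5.55
tcp_pos: [0.4357, -0.0466, 0.0772]
tool_rot: [0.214, 0.977, 0.0, -0.0]
force: [0.1, -0.2, -0.4]
finger_gap: 0.225
gripper_force: 39.4
```

```bash
python3 -c "
from h import *
print(manip.sense()['force'])
go((.435,-.046,.063))
s,T=wrist(); P=cloud(s,T); Tt=Ttool()
L=(P-Tt[:3,3])@Tt[:3,:3]
m=(L[...,2]>.015)&(L[...,2]<.03)&(np.hypot(L[...,0],L[...,1])<.055); q=L[m]; print(len(q),np.median(q[:,2]),cv2.minEnclosingCircle(q[:,:2].astype(np.float32)))"
```

```text
[ 0.12548148 -0.1651871  -0.4108804 ]
tcp [ 0.4357 -0.0466  0.0772] rotvec err deg [ 0.   -0.05  0.07]
to [ 0.435 -0.046  0.063] tool d [0.0009 0.0002 0.0142] rows>=0.4
9942 0.023941099249856813 ((0.0013274759985506535, 0.00035931298043578863), 0.04106811061501503)
```

drive_tool:
  plan:
    - [0, 0, 0.008, 0, 0, 0, -1]
    - [0, 0, 0.005, 0, 0, 0, -1]
    - [0, 0, 0, 0, 0, 0, -1]
    - [0, 0, 0, 0, 0, 0, -1]

```text
t: 6.0
tcp_pos: [0.4356, -0.0473, 0.0644]
tool_rot: [0.214, 0.977, 0.0, -0.0]
force: [-0.8, -0.9, -0.6]
finger_gap: 0.23
gripper_force: 39.4
```

drive_tool:
  plan:
    - [0, 0, 0.002, 0, 0, 0, -1]
    - [0, 0, 0, 0, 0, 0, -1]
    - [0, 0, 0, 0, 0, 0, -0.2]
    - [0, 0, 0, 0, 0, 0, 0.1]
    - [0, 0, 0, 0, 0, 0, 0.1]
    - [0, 0, -0.015, 0, 0, 0, 0.1]
    - [0, 0, -0.03, 0, 0, 0, 0.1]
    - [0, 0, -0.04, 0, 0, 0, 0.1]
    - [0, 0, -0.02, 0, 0, 0, 0.1]
    - [0, 0, 0, 0, 0, 0, 0.1]

```text
t: 7.0
tcp_pos: [0.4374, -0.0479, 0.17]
tool_rot: [0.214, 0.977, -0.001, 0.003]
force: [0.4, 0.7, 0.0]
finger_gap: 0.555
gripper_force: 0.0
```

```bash
cat > chk.py <<'E'
from h import *
for n in('scene','wrist'):
    if n=='wrist': s,T=wrist()
    else: s=snap(n); T=s['extrinsics']
    P=cloud(s,T)
    for k,w in W.items():
        m=(np.hypot(P[...,0]-w[0],P[...,1]-w[1])<.03)&(P[...,2]>.05)&(P[...,2]<.09); q=P[m]
        if len(q)>10: c,r=cv2.minEnclosingCircle(q[:,:2].astype(np.float32)); print(n,k,'grip',np.round(c,4),'r',round(r,4),'top z',q[:,2].max().round(4),'off',np.round(np.array(c)-w,4))
E
python3 chk.py; python3 -c "
from h import *
go((*C[62],.17),(*C[62],.064))"
```

```text
scene 80 grip [ 0.4329 -0.0497] r 0.01 top z 0.0711 off [-0.0026 -0.0031]
wrist 80 grip [ 0.4343 -0.0466] r 0.0104 top z 0.0731 off [-0.0012 -0.    ]
tcp [ 0.4355 -0.0473  0.1675] rotvec err deg [ 0.    0.04 -0.  ]
to [0.5697 0.1925 0.17  ] tool d [-0.0215  0.2739 -0.0025] rows>=6.8
to [0.5697 0.1925 0.064 ] tool d [ 1.00e-04 -0.00e+00  1.06e-01] rows>=2.6
```

80 is seated (grip top at 72 mm). Next, 62.

drive_tool:
  plan:
    - [-0.002, 0.024, 0, 0, 0, 0, 0.1]
    - [-0.002, 0.035, 0, 0, 0, 0, 0.1]
    - [-0.003, 0.04, 0, 0, 0, 0, 0.3]
    - [-0.003, 0.04, 0, 0, 0, 0, 0.3]
    - [-0.003, 0.04, 0, 0, 0, 0, 0.3]
    - [-0.003, 0.04, 0, 0, 0, 0, 0.3]
    - [-0.003, 0.035, 0, 0, 0, 0, 0.3]
    - [-0.002, 0.02, 0, 0, 0, 0, 0.3]
    - [0, 0, 0, 0, 0, 0, 0.3]
    - [0, 0, 0.04, 0, 0, 0, 0.3]

```text
t: 8.1
tcp_pos: [0.5726, 0.1935, 0.1296]
tool_rot: [0.214, 0.977, 0.001, 0.004]
force: [2.1, 0.0, -0.0]
finger_gap: 0.649
gripper_force: 0.0
```

drive_tool:
  plan:
    - [0, 0, 0.02, 0, 0, 0, 0.3]
    - [0, 0, 0, 0, 0, 0, 0.3]
    - [0, 0, 0, 0, 0, 0, 0.3]

```text
t: 8.4
tcp_pos: [0.5684, 0.1919, 0.1064]
tool_rot: [0.215, 0.977, -0.001, -0.001]
force: [-0.0, -0.3, -0.3]
finger_gap: 0.65
gripper_force: 0.0
```

```bash
python3 -c "
from h import *
go((*C[62],.064))"
```

```text
tcp [0.5684 0.1919 0.1064] rotvec err deg [-0.1  -0.14 -0.05]
to [0.5697 0.1925 0.064 ] tool d [-0.001   0.0012  0.0424] rows>=1.1
```

drive_tool:
  plan:
    - [0, 0.001, 0.025, 0, 0, 0, 0.3]
    - [0, 0, 0.017, 0, 0, 0, 0.3]
    - [0, 0, 0, 0, 0, 0, 0.3]
    - [0, 0, 0, 0, 0, 0, -0.6]
    - [0, 0, 0, 0, 0, 0, -1]
    - [0, 0, 0, 0, 0, 0, -1]
    - [0, 0, 0, 0, 0, 0, -1]
    - [0, 0, 0, 0, 0, 0, -1]
    - [0, 0, -0.02, 0, 0, 0, -1]
    - [0, 0, -0.03, 0, 0, 0, -1]

```text
t: 9.4
tcp_pos: [0.568, 0.1934, 0.1141]
tool_rot: [0.214, 0.977, -0.001, -0.002]
force: [-0.1, -0.6, -0.8]
finger_gap: 0.225
gripper_force: 39.5
```

drive_tool:
  plan:
    - [0, 0, -0.04, 0, 0, 0, -1]
    - [0, 0, -0.02, 0, 0, 0, -1]
    - [0, 0, 0, 0, 0, 0, -1]
    - [0, 0, 0, 0, 0, 0, -1]

```text
t: 9.8
tcp_pos: [0.5692, 0.1937, 0.175]
tool_rot: [0.214, 0.977, -0.0, -0.0]
force: [-0.7, 0.3, -1.7]
finger_gap: 0.226
gripper_force: 39.5
```

```bash
cat > held.py <<'E'
from h import *
import sys
n=int(sys.argv[1]); R=n/2000
s,T=wrist(); P=cloud(s,T); Tt=Ttool(); L=(P-Tt[:3,3])@Tt[:3,:3]
m=(L[...,2]>.016)&(L[...,2]<.032)&(np.hypot(L[...,0],L[...,1])<R+.015); q=L[m]
c,r=cv2.minEnclosingCircle(q[:,:2].astype(np.float32)); zt=np.median(q[:,2]); print('held',len(q),'drum top below tcp',zt.round(4),'offset tool',np.round(c,4),'r',round(r,4),manip.sense()['force'].round(1))
off=Tt[:3,:2]@np.array(c); w=np.array(W[n])-off[:2]*(abs(r-R)<.003)
go((*w,.17),(*w,.01+.028+zt))
E
python3 held.py 62
```

```text
held 4853 drum top below tcp 0.026 offset tool [-0.0017  0.0003] r 0.0324 [-0.5 -0.1 -2.5]
tcp [0.5686 0.1935 0.174 ] rotvec err deg [-0.09 -0.14 -0.  ]
to [ 0.5121 -0.0985  0.17  ] tool d [-0.0709 -0.2888  0.0043] rows>=7.2
to [ 0.5121 -0.0985  0.064 ] tool d [-0.0003  0.0002  0.106 ] rows>=2.6
```

drive_tool:
  plan:
    - [-0.005, -0.02, 0, 0, 0, 0, -1]
    - [-0.008, -0.032, 0, 0, 0, 0, -1]
    - [-0.01, -0.04, 0, 0, 0, 0, -1]
    - [-0.01, -0.04, 0, 0, 0, 0, -1]
    - [-0.01, -0.04, 0, 0, 0, 0, -1]
    - [-0.01, -0.04, 0, 0, 0, 0, -1]
    - [-0.009, -0.037, 0, 0, 0, 0, -1]
    - [-0.006, -0.025, 0, 0, 0, 0, -1]
    - [-0.003, -0.015, 0, 0, 0, 0, -1]
    - [0, 0, 0, 0, 0, 0, -1]

```text
t: 10.85
tcp_pos: [0.5124, -0.0997, 0.1741]
tool_rot: [0.216, 0.976, 0.0, -0.001]
force: [1.2, -0.4, -0.7]
finger_gap: 0.231
gripper_force: 39.5
```

drive_tool:
  plan:
    - [0, 0, 0.03, 0, 0, 0, -1]
    - [0, 0, 0.03, 0, 0, 0, -1]
    - [0, 0, 0.015, 0, 0, 0, -1]
    - [0, 0, 0, 0, 0, 0, -1]
    - [0, 0, 0, 0, 0, 0, -1]

```text
t: 11.35
tcp_pos: [0.5134, -0.0973, 0.1001]
tool_rot: [0.214, 0.977, 0.0, -0.001]
force: [-0.0, 0.3, -0.7]
finger_gap: 0.225
gripper_force: 39.6
```

```bash
python3 held.py 62
```

```text
held 4856 drum top below tcp 0.0276 offset tool [-0.0003  0.0002] r 0.032 [-0.2  0.2 -1. ]
tcp [ 0.5139 -0.0977  0.1007] rotvec err deg [0.01 0.03 0.06]
to [ 0.5135 -0.0989  0.17  ] tool d [-0.0001 -0.0012 -0.0693] rows>=1.7
to [ 0.5135 -0.0989  0.0656] tool d [ 1.000e-04 -0.000e+00  1.044e-01] rows>=2.6
```

drive_tool:
  plan:
    - [0, -0.001, 0.02, 0, 0, 0, -1]
    - [0, 0, 0.01, 0, 0, 0, -1]
    - [0, 0, 0.003, 0, 0, 0, -1]
    - [0, 0, 0, 0, 0, 0, -1]
    - [0, 0, 0, 0, 0, 0, -1]

```text
t: 11.9
tcp_pos: [0.5133, -0.0995, 0.0679]
tool_rot: [0.214, 0.977, -0.0, 0.001]
force: [0.0, 0.0, -1.8]
finger_gap: 0.227
gripper_force: 39.6
```

drive_tool:
  plan:
    - [0, 0, 0.002, 0, 0, 0, -1]
    - [0, 0, 0, 0, 0, 0, -1]
    - [0, 0, 0, 0, 0, 0, -0.2]
    - [0, 0, 0, 0, 0, 0, 0.1]
    - [0, 0, 0, 0, 0, 0, 0.1]
    - [0, 0, -0.015, 0, 0, 0, 0.1]
    - [0, 0, -0.03, 0, 0, 0, 0.1]
    - [0, 0, -0.04, 0, 0, 0, 0.1]
    - [0, 0, -0.02, 0, 0, 0, 0.1]
    - [0, 0, 0, 0, 0, 0, 0.1]

```text
t: 12.9
tcp_pos: [0.515, -0.1002, 0.1736]
tool_rot: [0.214, 0.977, -0.001, 0.004]
force: [0.3, -0.5, 0.2]
finger_gap: 0.554
gripper_force: 0.0
```

```bash
python3 chk.py; python3 -c "
from h import *
go((*C[44],.17),(*C[44],.064))"
```

```text
scene 62 grip [ 0.5106 -0.1025] r 0.0107 top z 0.0715 off [-0.0032 -0.0036]
scene 80 grip [ 0.4328 -0.0511] r 0.0105 top z 0.072 off [-0.0027 -0.0045]
wrist 62 grip [ 0.5133 -0.1002] r 0.0105 top z 0.0729 off [-0.0005 -0.0013]
wrist 80 grip [ 0.4348 -0.047 ] r 0.0105 top z 0.0733 off [-0.0007 -0.0004]
tcp [ 0.5128 -0.0994  0.1706] rotvec err deg [ 0.    0.04 -0.  ]
to [0.4722 0.2042 0.17  ] tool d [0.164  0.2587 0.0005] rows>=6.5
to [0.4722 0.2042 0.064 ] tool d [ 1.00e-04 -0.00e+00  1.06e-01] rows>=2.6
```

62 is seated. Next, 44 (the grey one on the slab).

drive_tool:
  plan:
    - [0.014, 0.02, 0, 0, 0, 0, 0.1]
    - [0.02, 0.032, 0, 0, 0, 0, 0.1]
    - [0.024, 0.038, 0, 0, 0, 0, 0.3]
    - [0.024, 0.038, 0, 0, 0, 0, 0.3]
    - [0.024, 0.038, 0, 0, 0, 0, 0.3]
    - [0.024, 0.038, 0, 0, 0, 0, 0.3]
    - [0.02, 0.032, 0, 0, 0, 0, 0.3]
    - [0.014, 0.022, 0, 0, 0, 0, 0.3]
    - [0, 0, 0, 0, 0, 0, 0.3]
    - [0, 0, 0.04, 0, 0, 0, 0.3]

```text
t: 14.0
tcp_pos: [0.475, 0.2048, 0.1324]
tool_rot: [0.213, 0.977, 0.002, 0.004]
force: [1.0, -0.1, -0.3]
finger_gap: 0.649
gripper_force: 0.0
```

drive_tool:
  plan:
    - [0, 0, 0.02, 0, 0, 0, 0.3]
    - [0, 0, 0, 0, 0, 0, 0.3]
    - [0, 0, 0, 0, 0, 0, 0.3]

```text
t: 14.3
tcp_pos: [0.4716, 0.2027, 0.1096]
tool_rot: [0.215, 0.977, -0.001, -0.001]
force: [1.0, -0.6, 1.0]
finger_gap: 0.646
gripper_force: 0.0
```

```bash
python3 -c "
from h import *
go((*C[44],.064))"
```

```text
tcp [0.4716 0.2027 0.1096] rotvec err deg [-0.09 -0.11 -0.05]
to [0.4722 0.2042 0.064 ] tool d [-0.      0.0017  0.0456] rows>=1.1
```

drive_tool:
  plan:
    - [0, 0.001, 0.025, 0, 0, 0, 0.3]
    - [0, 0, 0.02, 0, 0, 0, 0.3]
    - [0, 0, 0, 0, 0, 0, 0.3]
    - [0, 0, 0, 0, 0, 0, -0.6]
    - [0, 0, 0, 0, 0, 0, -1]
    - [0, 0, 0, 0, 0, 0, -1]
    - [0, 0, 0, 0, 0, 0, -1]
    - [0, 0, 0, 0, 0, 0, -1]
    - [0, 0, -0.02, 0, 0, 0, -1]
    - [0, 0, -0.03, 0, 0, 0, -1]

```text
t: 15.3
tcp_pos: [0.471, 0.2041, 0.1149]
tool_rot: [0.214, 0.977, -0.001, -0.002]
force: [0.2, -0.9, -0.7]
finger_gap: 0.222
gripper_force: 39.4
```

drive_tool:
  plan:
    - [0, 0, -0.04, 0, 0, 0, -1]
    - [0, 0, -0.02, 0, 0, 0, -1]
    - [0, 0, 0, 0, 0, 0, -1]
    - [0, 0, 0, 0, 0, 0, -1]

```text
t: 15.7
tcp_pos: [0.472, 0.2044, 0.1754]
tool_rot: [0.214, 0.977, 0.0, 0.0]
force: [-0.0, -0.9, -0.5]
finger_gap: 0.229
gripper_force: 39.4
```

```bash
python3 held.py 44
```

```text
held 2224 drum top below tcp 0.026 offset tool [0.0002 0.0003] r 0.0226 [-0.2  0.  -0.4]
tcp [0.4714 0.2043 0.1746] rotvec err deg [-0.06 -0.09  0.  ]
to [ 0.5772 -0.1416  0.17  ] tool d [-0.2408 -0.2699  0.0045] rows>=6.7
to [ 0.5772 -0.1416  0.064 ] tool d [-2.00e-04  1.00e-04  1.06e-01] rows>=2.7
```

drive_tool:
  plan:
    - [-0.016, -0.018, 0, 0, 0, 0, -1]
    - [-0.025, -0.028, 0, 0, 0, 0, -1]
    - [-0.032, -0.036, 0, 0, 0, 0, -1]
    - [-0.032, -0.036, 0, 0, 0, 0, -1]
    - [-0.032, -0.036, 0, 0, 0, 0, -1]
    - [-0.032, -0.036, 0, 0, 0, 0, -1]
    - [-0.032, -0.036, 0, 0, 0, 0, -1]
    - [-0.024, -0.026, 0, 0, 0, 0, -1]
    - [-0.016, -0.018, 0, 0, 0, 0, -1]
    - [0, 0, 0, 0, 0, 0, -1]

```text
t: 16.75
tcp_pos: [0.5787, -0.1452, 0.1732]
tool_rot: [0.216, 0.976, -0.0, -0.001]
force: [-1.3, 1.2, -0.5]
finger_gap: 0.229
gripper_force: 39.4
```

drive_tool:
  plan:
    - [0, 0, 0.03, 0, 0, 0, -1]
    - [0, 0, 0.03, 0, 0, 0, -1]
    - [0, 0, 0.015, 0, 0, 0, -1]
    - [0, 0, 0, 0, 0, 0, -1]
    - [0, 0, 0, 0, 0, 0, -1]

```text
t: 17.25
tcp_pos: [0.5775, -0.1406, 0.0994]
tool_rot: [0.214, 0.977, 0.0, -0.001]
force: [0.5, 0.9, -0.5]
finger_gap: 0.224
gripper_force: 39.4
```

```bash
python3 held.py 44
```

```text
held 2225 drum top below tcp 0.0277 offset tool [ 0.0022 -0.    ] r 0.0226 [ 0.7 -0.1 -0.7]
tcp [ 0.5782 -0.1411  0.1004] rotvec err deg [ 0.01 -0.03  0.03]
to [ 0.5791 -0.1422  0.17  ] tool d [-0.0013 -0.0007 -0.0696] rows>=1.7
to [ 0.5791 -0.1422  0.0657] tool d [-0.     -0.      0.1043] rows>=2.6
```

drive_tool:
  plan:
    - [0, 0, 0.02, 0, 0, 0, -1]
    - [0, 0, 0.01, 0, 0, 0, -1]
    - [0, 0, 0.003, 0, 0, 0, -1]
    - [0, 0, 0, 0, 0, 0, -1]
    - [0, 0, 0, 0, 0, 0, -1]

```text
t: 17.8
tcp_pos: [0.5787, -0.1418, 0.068]
tool_rot: [0.214, 0.977, -0.0, 0.001]
force: [0.1, -0.1, -0.3]
finger_gap: 0.225
gripper_force: 39.4
```

drive_tool:
  plan:
    - [0, 0, 0.002, 0, 0, 0, -1]
    - [0, 0, 0, 0, 0, 0, -1]
    - [0, 0, 0, 0, 0, 0, -0.2]
    - [0, 0, 0, 0, 0, 0, 0.1]
    - [0, 0, 0, 0, 0, 0, 0.1]
    - [0, 0, -0.015, 0, 0, 0, 0.1]
    - [0, 0, -0.03, 0, 0, 0, 0.1]
    - [0, 0, -0.04, 0, 0, 0, 0.1]
    - [0, 0, -0.02, 0, 0, 0, 0.1]
    - [0, 0, 0, 0, 0, 0, 0.1]

```text
t: 18.8
tcp_pos: [0.5807, -0.1427, 0.1751]
tool_rot: [0.214, 0.977, -0.001, 0.004]
force: [-0.1, -0.1, 0.1]
finger_gap: 0.549
gripper_force: 0.0
```

```bash
python3 chk.py; python3 -c "
from h import *
go((*C[26],.17),(*C[26],.064))"
```

```text
scene 44 grip [ 0.5756 -0.1442] r 0.0105 top z 0.0716 off [-0.0015 -0.0029]
scene 62 grip [ 0.5111 -0.103 ] r 0.0108 top z 0.0718 off [-0.0027 -0.0041]
scene 80 grip [ 0.4326 -0.0488] r 0.0103 top z 0.0724 off [-0.0029 -0.0022]
wrist 44 grip [ 0.5778 -0.1423] r 0.0104 top z 0.0731 off [ 0.0007 -0.001 ]
wrist 62 grip [ 0.5137 -0.1002] r 0.0104 top z 0.0733 off [-0.0001 -0.0013]
tcp [ 0.5783 -0.1416  0.1713] rotvec err deg [-0.    0.08  0.  ]
to [0.4782 0.3075 0.17  ] tool d [0.2788 0.366  0.0009] rows>=9.2
to [0.4782 0.3075 0.064 ] tool d [0.0002 0.     0.106 ] rows>=2.6
```

44 is seated. Last, 26.

drive_tool:
  plan:
    - [0.015, 0.02, 0, 0, 0, 0, 0.1]
    - [0.023, 0.03, 0, 0, 0, 0, 0.1]
    - [0.03, 0.04, 0, 0, 0, 0, 0.3]
    - [0.03, 0.04, 0, 0, 0, 0, 0.3]
    - [0.03, 0.04, 0, 0, 0, 0, 0.3]
    - [0.03, 0.04, 0, 0, 0, 0, 0.3]
    - [0.03, 0.04, 0, 0, 0, 0, 0.3]
    - [0.03, 0.04, 0, 0, 0, 0, 0.3]
    - [0.03, 0.04, 0, 0, 0, 0, 0.3]
    - [0.02, 0.022, 0, 0, 0, 0, 0.3]

```text
t: 19.9
tcp_pos: [0.4801, 0.2931, 0.1688]
tool_rot: [0.213, 0.977, -0.0, -0.001]
force: [0.5, 0.3, -0.4]
finger_gap: 0.647
gripper_force: 0.0
```

drive_tool:
  plan:
    - [0.01, 0.014, 0, 0, 0, 0, 0.3]
    - [0, 0, 0.04, 0, 0, 0, 0.3]
    - [0, 0, 0.02, 0, 0, 0, 0.3]
    - [0, 0, 0, 0, 0, 0, 0.3]
    - [0, 0, 0, 0, 0, 0, 0.3]

```text
t: 20.4
tcp_pos: [0.4782, 0.3068, 0.1094]
tool_rot: [0.214, 0.977, -0.001, -0.001]
force: [1.0, 0.1, 0.8]
finger_gap: 0.651
gripper_force: 0.0
```

```bash
python3 -c "
from h import *
go((*C[26],.064))"
```

```text
tcp [0.4782 0.3068 0.1094] rotvec err deg [-0.12 -0.11 -0.01]
to [0.4782 0.3075 0.064 ] tool d [0.0003 0.0007 0.0454] rows>=1.1
```

drive_tool:
  plan:
    - [0, 0.001, 0.025, 0, 0, 0, 0.3]
    - [0, 0, 0.02, 0, 0, 0, 0.3]
    - [0, 0, 0, 0, 0, 0, 0.3]
    - [0, 0, 0, 0, 0, 0, -0.6]
    - [0, 0, 0, 0, 0, 0, -1]
    - [0, 0, 0, 0, 0, 0, -1]
    - [0, 0, 0, 0, 0, 0, -1]
    - [0, 0, 0, 0, 0, 0, -1]
    - [0, 0, -0.02, 0, 0, 0, -1]
    - [0, 0, -0.03, 0, 0, 0, -1]

```text
t: 21.4
tcp_pos: [0.478, 0.3075, 0.1146]
tool_rot: [0.214, 0.977, -0.001, -0.002]
force: [0.8, 0.9, 0.8]
finger_gap: 0.228
gripper_force: 39.2
```

drive_tool:
  plan:
    - [0, 0, -0.04, 0, 0, 0, -1]
    - [0, 0, -0.02, 0, 0, 0, -1]
    - [0, 0, 0, 0, 0, 0, -1]
    - [0, 0, 0, 0, 0, 0, -1]

```text
t: 21.8
tcp_pos: [0.479, 0.3079, 0.1754]
tool_rot: [0.214, 0.977, 0.0, 0.0]
force: [-0.1, 0.2, -0.2]
finger_gap: 0.229
gripper_force: 39.2
```

```bash
python3 held.py 26
```

```text
held 742 drum top below tcp 0.0256 offset tool [0.0032 0.0002] r 0.0134 [ 0.4 -0.2 -0.2]
tcp [0.4784 0.3077 0.1745] rotvec err deg [-0.08 -0.08 -0.  ]
to [ 0.6283 -0.1752  0.17  ] tool d [-0.3382 -0.3758  0.0045] rows>=9.4
to [ 0.6283 -0.1752  0.0636] tool d [-0.0002  0.0002  0.1064] rows>=2.7
```

drive_tool:
  plan:
    - [-0.018, -0.02, 0, 0, 0, 0, -1]
    - [-0.027, -0.03, 0, 0, 0, 0, -1]
    - [-0.034, -0.038, 0, 0, 0, 0, -1]
    - [-0.034, -0.038, 0, 0, 0, 0, -1]
    - [-0.034, -0.038, 0, 0, 0, 0, -1]
    - [-0.034, -0.038, 0, 0, 0, 0, -1]
    - [-0.034, -0.038, 0, 0, 0, 0, -1]
    - [-0.034, -0.038, 0, 0, 0, 0, -1]
    - [-0.034, -0.038, 0, 0, 0, 0, -1]
    - [-0.027, -0.03, 0, 0, 0, 0, -1]

```text
t: 22.85
tcp_pos: [0.6136, -0.132, 0.173]
tool_rot: [0.215, 0.977, 0.0, -0.002]
force: [0.4, 0.7, -0.6]
finger_gap: 0.229
gripper_force: 39.2
```

drive_tool:
  plan:
    - [-0.018, -0.02, 0, 0, 0, 0, -1]
    - [-0.009, -0.01, 0, 0, 0, 0, -1]
    - [0, 0, 0, 0, 0, 0, -1]
    - [0, 0, 0.03, 0, 0, 0, -1]
    - [0, 0, 0.03, 0, 0, 0, -1]
    - [0, 0, 0.005, 0, 0, 0, -1]
    - [0, 0, 0, 0, 0, 0, -1]
    - [0, 0, 0, 0, 0, 0, -1]

```text
t: 23.65
tcp_pos: [0.6267, -0.1671, 0.1114]
tool_rot: [0.214, 0.977, -0.0, 0.001]
force: [-0.4, -0.2, 0.6]
finger_gap: 0.226
gripper_force: 39.2
```

```bash
python3 held.py 26; python3 - <<'E'
from h import *
s,T=wrist('w4.png')
E
```

```text
held 734 drum top below tcp 0.0269 offset tool [ 0.0039 -0.0002] r 0.0135 [ 0.3 -0.3 -0.5]
tcp [ 0.627  -0.1675  0.1119] rotvec err deg [0.01 0.15 0.05]
to [ 0.6291 -0.1752  0.17  ] tool d [-0.0052 -0.0061 -0.058 ] rows>=1.5
to [ 0.6291 -0.1752  0.0649] tool d [ 0.0003 -0.      0.1051] rows>=2.6
```

View pics/w4.png

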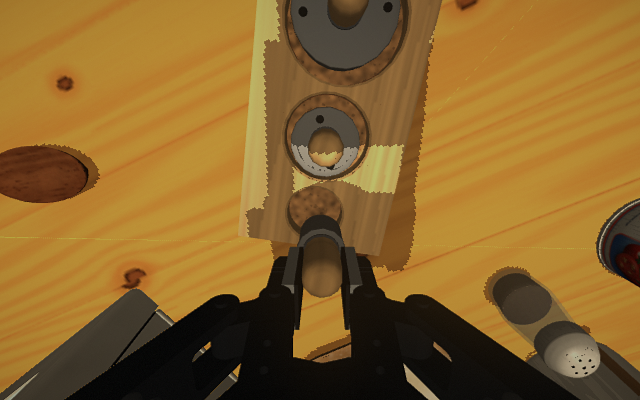

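The wrist view shows 44 centred in its well at (325,140), and 26 close to its well at (315,208), about 7 mm to correct.

drive_tool:
  plan:
    - [-0.004, -0.006, 0, 0, 0, 0, -1]
    - [0, 0, 0.01, 0, 0, 0, -1]
    - [0, 0, 0, 0, 0, 0, -1]
    - [0, 0, 0, 0, 0, 0, -1]

```text
t: 24.15
tcp_pos: [0.6267, -0.175, 0.0998]
tool_rot: [0.214, 0.977, 0.0, -0.001]
force: [0.1, -0.4, -0.7]
finger_gap: 0.226
gripper_force: 39.2
```

```bash
python3 held.py 26
```

```text
held 733 drum top below tcp 0.0266 offset tool [ 0.0036 -0.0005] r 0.0134 [ 1.2  0.1 -0.1]
tcp [ 0.6269 -0.175   0.1   ] rotvec err deg [ 0.   -0.05 -0.02]
to [ 0.6289 -0.1747  0.17  ] tool d [-0.0017  0.0011 -0.07  ] rows>=1.7
to [ 0.6289 -0.1747  0.0646] tool d [-1.000e-04 -0.000e+00  1.054e-01] rows>=2.6
```

drive_tool:
  plan:
    - [-0.001, 0.001, 0.02, 0, 0, 0, -1]
    - [0, 0, 0.01, 0, 0, 0, -1]
    - [0, 0, 0.003, 0, 0, 0, -1]
    - [0, 0, 0, 0, 0, 0, -1]
    - [0, 0, 0, 0, 0, 0, -1]

```text
t: 24.7
tcp_pos: [0.6288, -0.1747, 0.0677]
tool_rot: [0.214, 0.977, -0.0, 0.0]
force: [0.3, 0.1, -0.5]
finger_gap: 0.228
gripper_force: 39.2
```

drive_tool:
  plan:
    - [0, 0, 0.002, 0, 0, 0, -1]
    - [0, 0, 0, 0, 0, 0, -1]
    - [0, 0, 0, 0, 0, 0, -0.2]
    - [0, 0, 0, 0, 0, 0, 0.1]
    - [0, 0, 0, 0, 0, 0, 0.1]
    - [0, 0, -0.015, 0, 0, 0, 0.1]
    - [0, 0, -0.03, 0, 0, 0, 0.1]
    - [0, 0, -0.04, 0, 0, 0, 0.1]
    - [0, 0, -0.04, 0, 0, 0, 0.1]
    - [0, 0, -0.03, 0, 0, 0, 0.1]

```text
t: 25.7
tcp_pos: [0.6293, -0.1749, 0.2246]
tool_rot: [0.214, 0.977, -0.0, 0.002]
force: [-0.1, -0.2, -1.2]
finger_gap: 0.549
gripper_force: 0.0
```

drive_tool:
  plan:
    - [0.02, 0.02, -0.03, 0, 0, 0, 0.1]
    - [0.03, 0.02, -0.01, 0, 0, 0, 0.1]
    - [0.03, 0, 0, 0, 0, 0, 0.1]
    - [0.02, 0, 0, 0, 0, 0, 0.1]
    - [0, 0, 0, 0, 0, 0, 0.1]
    - [0, 0, 0, 0, 0, 0, 0.1]

```text
t: 26.3
tcp_pos: [0.555, -0.0966, 0.2617]
tool_rot: [0.214, 0.977, -0.0, 0.001]
force: [-0.4, 0.1, -0.6]
finger_gap: 0.55
gripper_force: 0.0
```

```bash
python3 chk.py; python3 - <<'E'
from h import *
wrist('w5.png'); s=snap('side'); cv2.imwrite('pics/s5.png',cv2.resize(s['image'][150:260,180:420],None,fx=3,fy=3)[:,:,::-1])
E
```

```text
scene 26 grip [ 0.6242 -0.1776] r 0.0105 top z 0.0714 off [-0.0013 -0.0039]
scene 44 grip [ 0.5755 -0.1441] r 0.0104 top z 0.0723 off [-0.0016 -0.0028]
scene 62 grip [ 0.5109 -0.103 ] r 0.0106 top z 0.0713 off [-0.0029 -0.0041]
scene 80 grip [ 0.4321 -0.0489] r 0.0104 top z 0.0728 off [-0.0034 -0.0023]
wrist 26 grip [ 0.6268 -0.1752] r 0.0106 top z 0.0731 off [ 0.0013 -0.0015]
wrist 44 grip [ 0.5772 -0.1417] r 0.0103 top z 0.0731 off [ 0.0001 -0.0004]
wrist 62 grip [ 0.5135 -0.1003] r 0.0104 top z 0.0732 off [-0.0003 -0.0014]
wrist 80 grip [ 0.4351 -0.047 ] r 0.0104 top z 0.0739 off [-0.0004 -0.0004]
```

View pics/w5.png

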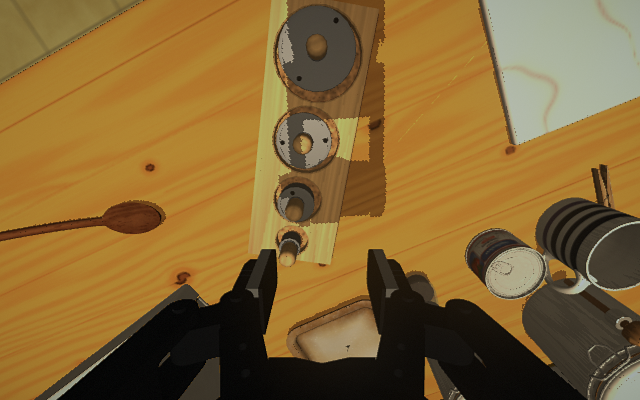

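View pics/s5.png

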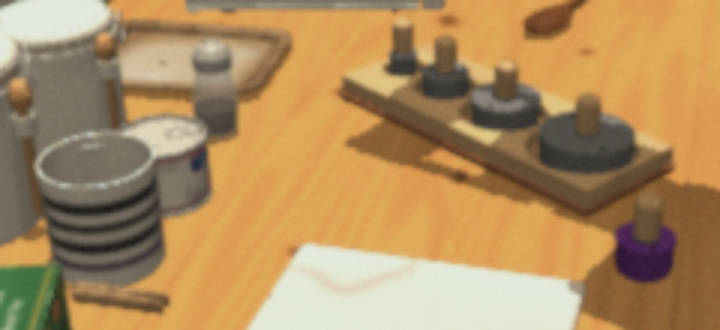

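The wrist view shows all four seated, at (317,50), (305,138), (297,200) and (291,240). The side crop shows them upright, with the mug and the salt shaker standing. I'm handing in.

```bash
python3 -c "
from station import manip
print(manip.sign_off())"
```

```text
the job is handed in; nothing more can be done
None
```

All four cutters stand upright and fully down in their own wells, each within about 5 mm of centre by camera; the mug and salt shaker were left alone, and the job was handed in at about 26 s (the hand-in returned no verdict).

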